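Clamp the offcut with the cam lever

ROBOT

A 6-joint arm with a two-finger parallel gripper is mounted at the origin on a cart in front of the work surface, level with it; the furniture and walls round the work are solid. World frame = base frame: x ahead of the robot, y to its left, z up, the work surface at z = 0. Lengths are in mm, angles in rad, forces in N, time in s.
With the tool pointing down it reaches from about 350 to 975 mm from the base axis. Payload 7.1 kg.
Tool frame: the origin (TCP) lies between the finger pads; the fingertips stand 14 mm ahead of it and the grasp point (between the pads) lies 5 mm behind it; z points along the fingers, y is the line along which they close (so a half turn about z gives the same grasp; the last joint's range is limited). The gripper opens to 88 mm and grips with 3 to 60 N. Pads are 20 mm wide; open, the fingers measure 115 mm over their backs; the gripper's body (75 mm by 178 mm) begins 61 mm behind the grasp point.
Start: joints at [1.129, 0.423, 1.63, -0, 1.089, -0.019], TCP at [256.415, 569.961, 203.375] pointing down, gripper open.
Joint ranges: [-3, 3], [-0.9, 2.11], [0.09, 2.58], [-1.31, 4.45], [0.11, 2.69], [-2.54, 2.54]. Speed limits (rad/s): [2.39, 2.39, 3.01, 3.14, 3.14, 3.14].

INTERFACE

Orientations are given as a rotation vector (axis times angle).
In Python, from workcell import ctrl gives the robot as it stands. The module is installed in compiled form; this text tells all that it offers.
- The arm moves only by the tool servo_tool, never from a script. Its argument "plan" is a list of rows, each a list of 3 entries, a list of its own where there are three numbers: the closure, from 0 (fully open) to 1 (shut), then the shift along the world's x, y, z in mm, then the turn about the world's z in degrees. In form: [[hand, [x, y, z], yaw], ...]. A call has 1 to 10 rows; each row is the pose to reach, as a shift and turn from the pose commanded when the call began; what a row does not reach only later rows make up. A row lasts 1/12 s, in which the tool goes at most 41.7 mm and 7.16 degrees, less where a joint would pass 70% of its speed; a pose out of reach is approached as far as the arm can. A call with a gripper value outside its range is refused whole. The fingers move at their own pace and stop on an object; the grip force is fixed at half the most. Time passes only in rows, so rows that repeat a pose let the fingers close. It gives the time, the measured TCP pose, the force, the opening and the grip force at its end, in the units of the state.
- ctrl.get_obs(): the state, without advancing time (a new reading comes with each control period).
- ctrl.get_image(name): name is "scene" or "side" or "wrist"; returns the picture (384x512x3 uint8, blue, green, red); there is no depth.
- ctrl.camera_info(name): a dict with "fovy" (degrees; the focal length in pixels is half the picture's height over the tangent of half this angle, whatever the lens; pixels are square), "cx", "cy" (the principal point, pixels), "k1" (the pictures are not rectified: a ray, as slopes to the right and down, at radius r is drawn at 1 + k1 r^2 times it, then the intrinsics apply), "rvec" (rotation vector, rad) and "tvec" (3), from world to camera coordinates, as OpenCV has them; the wrist camera has in their place "T_tool_cam" (4x4, takes a point from camera to tool coordinates, whose origin is the TCP and whose axes are the flange's). Camera axes: x right, y down, z forward; pixel columns grow to the right and rows downward; lengths in mm; the calibration is good to about 2 mm. A picture is of the moment at which its call begins: read the wrist's pose just before it. camera_info takes no time and is no camera call.
- ctrl.close_job(): hands the job in; it is judged then, once.
The state is a dict: "t": time; "qpos": joint angles; "qvel": joint speeds; "joint_torque": joint torques, N m; "ee_pos": TCP position; "orientation": TCP orientation; "ft_force": force on the tool from outside, world axes, zero at the start; "moment": the same for the moment, N m; "width": finger opening in mm; "grasp_force": force on a finger pad.
Only numpy, scipy, OpenCV 4.12 (cv2) and the standard library are available. Lean on these libraries where they do the work, as an engineer would, in place of code of your own. Each camera call takes 0.05 s, during which the arm holds its last target. There are 200 camera calls.

TASK

One of the two small quick-clamp holders on the bench has a wood block lying in it. Push that holder's rod by its black knob until the rod's pad has the block snug against the fence, then flip the same holder's cam lever all the way over to the other side so that the rod is locked.

Things in the scene. Friction and masses are not known exactly. Their poses are not given: they have to be found in the camera images.
- holder: Quick-clamp holder with the wood block in it (a second, identical one is empty): plywood base 205 x 110 x 10 mm fixed to the bench; origin under the base at bench height, base x -105 to +100 mm, y +-55. x axis runs along the rod to the 40 mm high aluminium fence (inner face x = +82 mm). The cam housing spans x -36 to -8 mm, y +-22, 62 mm high; the lever's axis is parallel to x at y 0, z 51 mm.
- holder_knob (a point): Centre of the rod's upright black knob, 22 mm diameter, z 40 to 66 mm above the bench, at the rod's rear end: at x = -92 mm + rod joint, y 0, z 53 mm in the holder's frame. The 16 mm steel rod carries a pad in front (36 mm wide, z 14 to 38 mm, front face at x = +7 mm + rod joint).
- holder_grip (a point): Centre of the black round grip at the cam lever's end: a bar parallel to the holder's x, 22 mm long, 16 mm thick, at x = -22 mm, 75 mm from the lever's axis. The lever's arm is 12 mm wide along x, so the grip can be pinched by its two ends.
- holder_rod (a joint): Slide of the rod along the holder's +x, in m: 0 = drawn back, end stop 0.045; 0.030 when the block is snug between pad and fence. It slides with about 2 N of friction while the lever is open; the closed cam holds it against about 10 N.
- holder_lever (a joint): Angle of the cam lever, rad: 0 = open, standing 35 degrees above level on the holder's +y side; rises with the angle, is upright at 0.96, ends at 2.356 = closed, 10 degrees above level on the -y side. Past upright it falls by its own weight (1 N); from about 1.45 the cam meets the rod and drags, so press it on to the end (2 to 4 N).
- block: Fir offcut, 45 x 100 x 38 mm, loose on the holder's base between pad and fence, long side across the rod. Origin: centre of its underside; its x is the 45 mm side, z up. When clamped its origin is at x = +59.5 mm in the holder's frame.

How it is judged (in metres and radians):
On the way, in this order (a step that is already met when the one before it is completed fails the run):
1. with the lever still open, the rod's pad holds the block against the fence (value of joint holder_rod between 0.022 and 0.036 m and x of block in the frame of holder above 0.051 m and value of joint holder_lever below 0.6 rad), for 0.2 s.
2. the lever is flipped over to its closed end (value of joint holder_lever above 2.05 rad), for 0.2 s.
At the end, for the whole second after the job is handed in: The block lies flat and at rest in its holder between pad and fence, within 8 mm of snug along the rod (rod joint 0.022 to 0.036) and within 30 mm of centre across it, and that holder's lever is over at its closed end (above 2.05 rad) (value of joint holder_rod between 0.022 and 0.036 m and value of joint holder_lever above 2.05 rad and x of block in the frame of holder between 0.051 and 0.066 m and y of block in the frame of holder between -0.03 and 0.03 m and angle between block's own z axis and vertical below 0.15 rad and linear speed of block below 0.02 m/s); the robot touches nothing.
It also fails if it takes over 48 s, if anything falls off the work surface, if the arm or the gripper's body presses on something with over 40 N, if the wrist force passes 120 N, or if a joint passes its speed limit or range.

## Working session

There is one attempt and no reset: what is moved stays moved. The work goes in short steps, Python scripts to look and compute and a tool call to move; the robot and the scene stay as the last step left them, time stands still between calls to the robot, and variables do not carry over. Pictures are saved under pics/ and viewed, at most 10 in all, crops included, and the job is handed in when it is done.

Besides the shell and the picture viewer there is one more tool, called after "Emit:" by a JSON object that holds its "name" and its "arguments". servo_tool: Moves the arm, as the interface text tells. Its arguments: {"type":"object","properties":{"plan":{"type":"array"}},"required":["plan"]}

```bash
mkdir -p pics; python3 - <<'E'
from workcell import ctrl
import cv2
o=ctrl.get_obs(); print(o['t'],o['ee_pos'],o['orientation'],o['width'])
for n in ("scene","side","wrist"):
    cv2.imwrite(f"pics/{n}0.png",ctrl.get_image(n)); print(n,ctrl.camera_info(n))
E
```

```text
0.0 [256.17127225 569.4296138  202.5973677 ] [-6.59128424e-01 -3.07130663e+00  2.41019810e-03] 87.9402835892968
scene {'fovy': 53.15159054760044, 'cx': 255.2723226572949, 'cy': 192.02353272937313, 'k1': -0.1070949714641605, 'rvec': array([ 1.75234244, -1.08462385,  0.71397267]), 'tvec': array([-413.1789452 ,  260.77185314,  543.44331624])}
side {'fovy': 44.3785425990219, 'cx': 255.17354564933072, 'cy': 202.2589207071879, 'k1': -0.1338880103940048, 'rvec': array([ 2.19435637, -0.25550542,  0.15351201]), 'tvec': array([-574.95422465,   60.53325507, 1059.19490143])}
wrist {'fovy': 62.00324995847348, 'cx': 259.3231389503587, 'cy': 192.3434787864844, 'k1': -0.045905736606322606, 'T_tool_cam': array([[ 4.22628017e-04, -9.61436789e-01, -2.75025675e-01,
         7.57545067e+01],
       [ 9.99999894e-01,  4.56760574e-04, -6.00614722e-05,
        -5.94233560e-01],
       [ 1.83366194e-04, -2.75025621e-01,  9.61436880e-01,
        -1.81876390e+02],
       [ 0.00000000e+00,  0.00000000e+00,  0.00000000e+00,
         1.00000000e+00]])}
```

View pics/scene0.png

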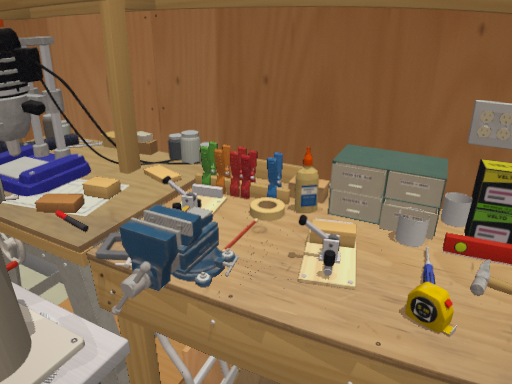

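View pics/side0.png

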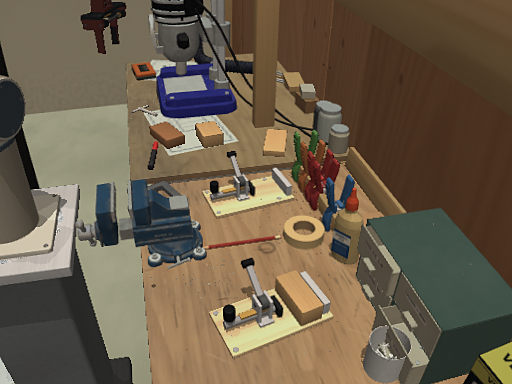

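The holder with the block is the one at about (330,260) in scene and (270,310) in side. The other, at about (250,190) in side, is empty. I'll enlarge the loaded one.

```bash
python3 - <<'E'
import cv2,numpy as np
a=cv2.imread("pics/scene0.png")[205:295,285:375]; b=cv2.imread("pics/side0.png")[250:360,200:340]
a=cv2.resize(a,None,fx=4,fy=4,interpolation=2); b=cv2.resize(b,None,fx=3,fy=3,interpolation=2)
c=np.zeros((360,780,3),np.uint8); c[:,:360]=a; c[:330,360:]=b; cv2.imwrite("pics/crop.png",c)
E
```

```text
(no output)
```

View pics/crop.png

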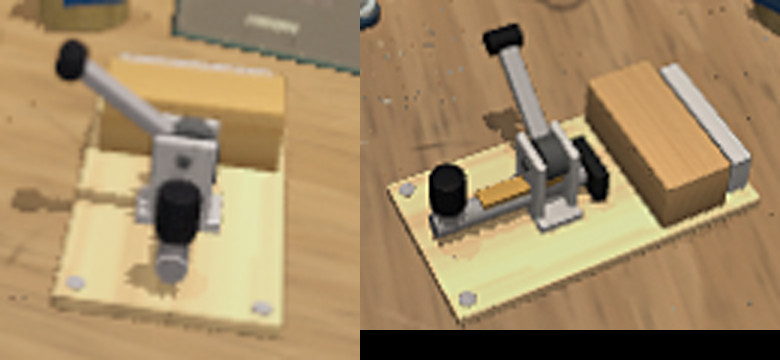

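The crop shows these positions (crop pixels):

| Point | Scene | Side |
|---|---|---|
| Knob | (177,212) | (448,190) |
| Grip | (73,60) | (503,39) |
| Rear base corner, +y | (54,297) | (388,188) |
| Rear base corner, -y | (282,318) | (460,313) |
| Front base corner, -y | – | (758,192) |

Next I triangulate these points and fit the pose.

```bash
cat > h.py <<'E'
import numpy as np,cv2
from workcell import ctrl
from scipy.optimize import least_squares
from scipy.spatial.transform import Rotation as R
def cam(n):
    c=ctrl.camera_info(n); f=192/np.tan(np.radians(c['fovy']/2))
    K=np.array([[f,0,c['cx']],[0,f,c['cy']],[0,0,1]]); d=np.array([c['k1'],0,0,0,0])
    if 'rvec' in c: return K,d,c['rvec'],c['tvec']
    o=ctrl.get_obs(); T=np.eye(4); T[:3,:3]=R.from_rotvec(o['orientation']).as_matrix(); T[:3,3]=o['ee_pos']
    M=np.linalg.inv(T@c['T_tool_cam']); return K,d,cv2.Rodrigues(M[:3,:3])[0],M[:3,3]
def proj(C,X): return cv2.projectPoints(np.float64(X).reshape(-1,1,3),C[2],C[3],C[0],C[1])[0].reshape(-1,2)
def tri(Cs,uv):
    r=least_squares(lambda X:np.concatenate([proj(C,X)[0]-p for C,p in zip(Cs,uv)]),[600,0,50]); return r.x,r.fun
E
python3 - <<'E'
from h import *
S,D=cam('scene'),cam('side')
s=lambda u,v:np.array([285+u/4,205+v/4]); d=lambda u,v:np.array([200+(u-360)/3,250+v/3])
obs=dict(knob=(s(177,212),d(448,190)),grip=(s(73,60),d(503,39)),rl=(s(54,297),d(388,188)),rr=(s(282,318),d(460,313)))
for k,v in obs.items(): print(k,*[np.round(a,1) for a in tri((S,D),v)])
a=np.radians(35)
mod=dict(knob=(-92,0,53),grip=(-22,75*np.cos(a),51+75*np.sin(a)),rl=(-105,55,10),rr=(-105,-55,10))
def W(p,m): c,q=np.cos(p[2]),np.sin(p[2]); m=np.array(m); return np.array([p[0]+c*m[0]-q*m[1],p[1]+q*m[0]+c*m[1],m[2]])
def res(p):
    r=[]
    for k,m in mod.items():
        for C,u in zip((S,D),obs[k]): r+=list(proj(C,W(p,m))[0]-u)
    r+=list(proj(D,W(p,(100,-55,10)))[0]-d(758,192))
    return r
f=least_squares(res,[600,0,0],loss='soft_l1'); print(f.x,np.degrees(f.x[2]),np.round(f.fun,1))
for k,m in mod.items(): print(k,W(f.x,m))
o=ctrl.get_obs(); print(R.from_rotvec(o['orientation']).as_matrix().round(3))
E
```

```text
knob [ 447.4 -397.6   50.8] [-0.1 -0.1 -0.   0.1]
grip [ 496.8 -324.3   92.4] [-0.1 -0.1 -0.   0.2]
rl [ 418.5 -348.5    3.9] [ 0.  0.  0. -0.]
rr [ 442.1 -454.6   10.8] [-0.1 -0.2 -0.   0.2]
[626.38727962 -29.51978014  13.40498357] 768.0489832464249 [-104.4  -55.1   24.9 -110.  -110.4  -39.1   -2.   -96.4  -93.1  -54.8
   21.3  -98.5 -107.9  -67.6   39.3 -125.5  -24.5 -129.6]
knob [564.88573655 -97.94170791  53.        ]
grip [565.98911551  -4.81161499  94.01823273]
rl [515.29088777 -70.84279696  10.        ]
rr [ 597.09971446 -144.37725063   10.        ]
[[-0.912  0.41  -0.   ]
 [ 0.41   0.912 -0.001]
 [-0.    -0.001 -1.   ]]
```

```bash
python3 - <<'E'
from h import *
S,D=cam('scene'),cam('side')
s=lambda u,v:np.array([285+u/4,205+v/4]); d=lambda u,v:np.array([200+(u-360)/3,250+v/3])
obs=dict(knob=(s(177,212),d(448,190)),grip=(s(73,60),d(503,39)),rl=(s(54,297),d(388,188)),rr=(s(282,318),d(460,313)))
a=np.radians(35)
mod=dict(knob=(-92,0,53),grip=(-22,75*np.cos(a),51+75*np.sin(a)),rl=(-105,55,10),rr=(-105,-55,10))
def W(p,m): c,q=np.cos(p[2]),np.sin(p[2]); m=np.array(m); return np.array([p[0]+c*m[0]-q*m[1],p[1]+q*m[0]+c*m[1],m[2]])
def res(p):
    r=[]
    for k,m in mod.items():
        for C,u in zip((S,D),obs[k]): r+=list(proj(C,W(p,m))[0]-u)
    r+=list(proj(D,W(p,(100,-55,10)))[0]-d(758,192))
    return r
f=least_squares(res,[540,-380,.2]); print(f.x,np.degrees(f.x[2]),np.round(f.fun,1))
for k,m in mod.items(): print(k,W(f.x,m))
for n,u in dict(post=((128,172),(263,127)),visetop=((153,212),(137,190))).items(): print(n,*[x.round() for x in tri((S,D),np.array(u,float))])
for z in (0,100,200,300,400): print(z,proj(S,[480,270,z])[0].round(),proj(D,[480,270,z])[0].round())
E
```

```text
[ 5.32254496e+02 -3.78196223e+02  2.36712663e-01] 13.562636529152078 [ 0.4  0.4 -2.4  0.7 -0.4 -0.8 -0.3 -0.7  0.4 -2.1 -0.7 -1.7  0.8  0.1
  0.8  1.2  1.2 -0.4]
knob [ 442.81999555 -399.77098013   53.        ]
grip [ 496.46064258 -323.63220788   94.01823273]
rl [ 417.28455904 -349.3533098    10.        ]
rr [ 443.08046459 -456.28586451   10.        ]
post [705. 359.   5.] [ 1.  1. -0. -1.]
visetop [313. -96. 135.] [ 1.  3. -0. -3.]
0 [ 96. 206.] [196. 148.]
100 [ 90. 172.] [194. 117.]
200 [ 84. 136.] [192.  84.]
300 [78. 97.] [190.  47.]
400 [72. 56.] [188.   8.]
```

The fit gives the holder at (532,-378) with yaw 13.6°. Triangulated heights agree with the text: knob 51 mm, grip 92 mm. I'll go round in an arc at z 300, clear of the vise, which is about 135 mm high.

Emit:
{"name": "servo_tool", "arguments": {"plan": [[0,[25,-20,35],0],[0,[50,-40,70],-5],[0,[75,-65,100],-10],[0,[100,-100,100],-17],[0,[125,-135,100],-24],[0,[150,-170,100],-31],[0,[175,-205,100],-38],[0,[200,-240,100],-45],[0,[220,-275,100],-52],[0,[235,-310,100],-52]]}}

```text
t: 0.98
ee_pos: [486.2, 271.1, 303.3]
orientation: [1.947, 2.465, 0.0]
ft_force: [0.2, -0.3, 0.1]
width: 88.0
grasp_force: 0.0
```

Emit:
{"name": "servo_tool", "arguments": {"plan": [[0,[10,-40,0],0],[0,[20,-80,0],0],[0,[25,-120,0],0],[0,[30,-160,0],0],[0,[30,-200,0],0],[0,[30,-240,0],0],[0,[30,-280,0],0],[0,[25,-320,0],0],[0,[20,-360,0],0],[0,[10,-400,0],0]]}}

```text
t: 1.82
ee_pos: [495.0, -129.1, 303.3]
orientation: [1.939, 2.472, 0.0]
ft_force: [1.1, 1.1, 0.8]
width: 88.1
grasp_force: 0.0
```

Emit:
{"name": "servo_tool", "arguments": {"plan": [[0,[-10,-40,0],0],[0,[-20,-80,0],0],[0,[-30,-120,0],0],[0,[-40,-160,0],0],[0,[-50,-200,0],0],[0,[-60,-240,0],0],[0,[-60,-260,-10],0],[0,[-60,-260,-20],0],[1,[-60,-260,-30],0],[1,[-60,-260,-30],0]]}}

```text
t: 2.65
ee_pos: [434.0, -385.3, 270.5]
orientation: [-1.936, -2.468, -0.001]
ft_force: [-0.5, 0.8, -0.0]
width: 78.1
grasp_force: 0.0
```

```bash
python3 - <<'E'
from h import *
o=ctrl.get_obs(); M=R.from_rotvec(o['orientation']).as_matrix(); print(o['t'],o['ee_pos'],np.degrees(np.arctan2(M[1,1],M[0,1])),o['qpos'])
C=cam('wrist'); np.save('C1.npy',np.array(C,dtype=object),allow_pickle=True)
im=ctrl.get_image('wrist'); 
p=(532.25,-378.2,.2367)
def W(m): c,q=np.cos(p[2]),np.sin(p[2]); return np.array([p[0]+c*m[0]-q*m[1],p[1]+q*m[0]+c*m[1],m[2]])
for m in ((-88,0,66),(-105,55,10),(-105,-55,10),(-22,61.4,94),(100,-55,10)):
    u=proj(C,W(m))[0]; print(m,u.round()); cv2.drawMarker(im,tuple(int(round(t)) for t in u),(255,0,255),0,9,1)
cv2.imwrite('pics/w1.png',cv2.resize(im,(768,576)))
E
```

```text
2.65 [ 433.97862661 -385.30564799  270.49920822] 13.775106966415901 [-7.46755674e-01  2.89606020e-01  1.66304349e+00  3.61086128e-04
  1.19406327e+00 -9.87304679e-01]
(-88, 0, 66) [268. 178.]
(-105, 55, 10) [255. 130.]
(-105, -55, 10) [255. 206.]
(-22, 61.4, 94) [328. 130.]
(100, -55, 10) [394. 207.]
```

View pics/w1.png

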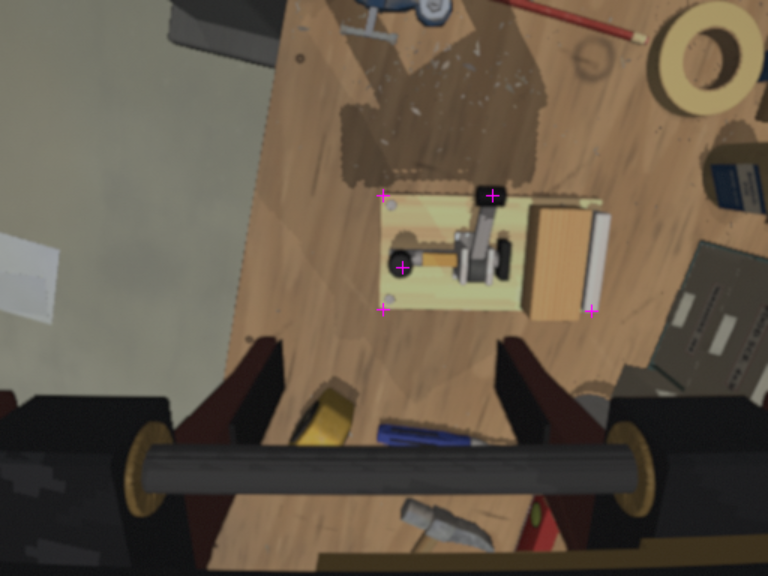

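The wrist view confirms the fit. The overlay marks fall on the grip (492,195), the base corners and the knob (400,263) to within about 3 mm. I'll go down behind the knob with the fingers closed.

Emit:
{"name": "servo_tool", "arguments": {"plan": [[1,[-24,-21,-20],0],[1,[-24,-21,-60],0],[1,[-24,-21,-100],0],[1,[-24,-21,-140],0],[1,[-24,-21,-175],0],[1,[-24,-21,-195],0],[1,[-24,-21,-210],0],[1,[-24,-21,-210],0],[1,[-24,-21,-210],0]]}}

```text
t: 3.45
ee_pos: [411.7, -407.0, 63.4]
orientation: [-1.936, -2.473, -0.0]
ft_force: [-0.7, -0.0, 0.7]
width: 13.9
grasp_force: 0.0
```

```bash
python3 - <<'E'
from h import *
im=ctrl.get_image('side')[240:360,190:350]; cv2.imwrite('pics/s2.png',cv2.resize(im,None,fx=4,fy=4,interpolation=2))
o=ctrl.get_obs();print(o['ee_pos'],o['width'])
E
```

```text
[ 412.16181458 -407.78231629   64.38149796] 9.847018658421408
```

View pics/s2.png

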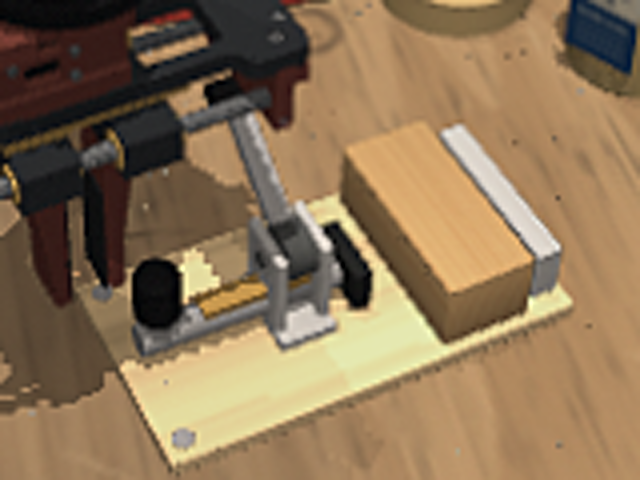

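Emit:
{"name": "servo_tool", "arguments": {"plan": [[1,[0,1,-6],0],[1,[0,1,-6],0],[1,[5,2,-6],0],[1,[10,3,-6],0],[1,[14,4,-6],0],[1,[18,5,-6],0],[1,[22,6,-6],0],[1,[26,7,-6],0],[1,[29,8,-6],0],[1,[29,8,-6],0]]}}

```text
t: 4.33
ee_pos: [440.9, -400.0, 57.4]
orientation: [1.938, 2.472, 0.0]
ft_force: [0.8, 0.6, -0.3]
width: 0.4
grasp_force: 0.0
```

Emit:
{"name": "servo_tool", "arguments": {"plan": [[1,[2,0,0],0],[1,[3,1,0],0],[1,[4,1,0],0],[1,[4,1,0],0],[1,[4,1,0],0]]}}

```text
t: 4.75
ee_pos: [444.1, -399.2, 57.3]
orientation: [-1.939, -2.472, -0.0]
ft_force: [0.2, -0.1, -0.1]
width: 0.3
grasp_force: 0.0
```

```bash
python3 - <<'E'
from h import *
im=ctrl.get_image('side')[240:360,190:350]; cv2.imwrite('pics/s3.png',cv2.resize(im,None,fx=4,fy=4,interpolation=2))
o=ctrl.get_obs();print(o['ee_pos'],o['ft_force'],o['moment'])
E
```

```text
[ 444.08299535 -399.21659643   57.35546025] [ 0.71719256 -0.36317089  0.98810282] [-0.03280858  0.04712139 -0.03430099]
```

View pics/s3.png

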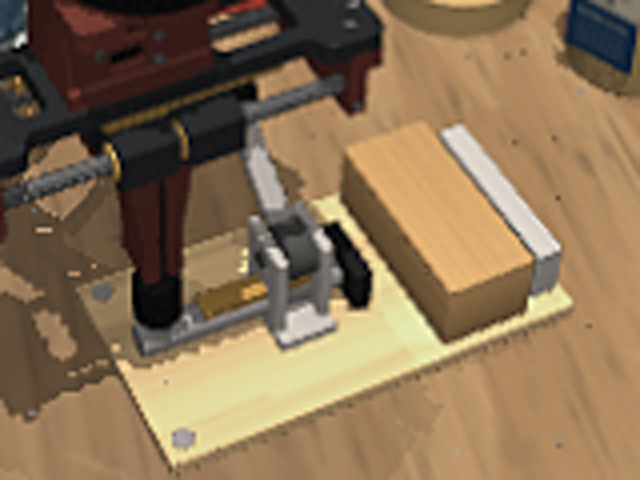

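The knob has not moved. In this view the fingertips, at crop (157,285), appear over the knob. I'll check the fingertips' projection before pushing further.

```bash
python3 - <<'E'
from h import *
D=cam('side'); S=cam('scene')
print('campos',-cv2.Rodrigues(D[2])[0].T@D[3])
e=ctrl.get_obs()['ee_pos']
for z in (-14,0,30): print(z,(proj(D,e+[0,0,z])[0]-[190,240])*4, (proj(S,e+[0,0,z])[0]-[270,190])*4)
a=cv2.resize(ctrl.get_image('scene')[190:310,270:380],None,fx=4,fy=4,interpolation=2)
cv2.imwrite('pics/c4.png',a)
for n,u in dict(kn=((329.25,258),(229.3,313.3))).items(): print(tri((S,D),np.array(u)))
E
```

```text
campos [ 351.83042165 -927.97968027  686.43975849]
-14 [150.77752242 309.03583652] [236.54160191 289.02290698]
0 [150.13437928 287.91914483] [239.19724084 264.43029106]
30 [148.7217131  241.00534714] [244.97849907 210.27889917]
(array([ 447.36727653, -397.62880016,   50.89576283]), array([-0.07129648, -0.10853719, -0.01115918,  0.11742384]))
```

View pics/c4.png

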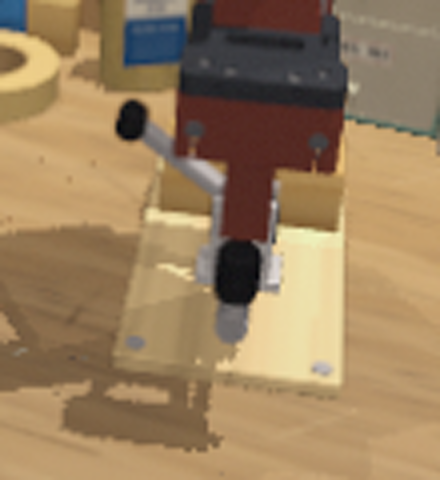

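```bash
python3 - <<'E'
from h import *
D=cam('side'); S=cam('scene')
for z in (50.4,64.4,78): print(z,(proj(D,[412.2,-407.8,z])[0]-[190,240])*4)
def cls(im,r0,r1,c0,c1):
    for r in range(r0,r1):
        s=''
        for c in range(c0,c1):
            b,g,R_=[int(x) for x in im[r,c]]
            s+='#' if max(b,g,R_)<45 else 'R' if R_>1.7*g and R_<140 else 'o' if abs(R_-b)<25 else '.'
        print(r,s)
n1=ctrl.get_image('scene'); n2=ctrl.get_image('side')
for nm,a,w in (('scene0',cv2.imread('pics/scene0.png'),(244,272,318,342)),('scene now',n1,(244,272,318,342)),('side0',cv2.imread('pics/side0.png'),(300,330,215,245)),('side now',n2,(300,330,215,245))):
    print(nm); cls(a,*w)
E
```

```text
50.4 [ 81.01613076 326.26366786]
64.4 [ 79.56670016 304.92012427]
78 [ 78.13372951 283.70205762]
scene0
244 .....ooooooooooooooooo..
245 .....oooooooooooooooo...
246 .....oooooooooooooooo...
247 .....oooooooooooooooo...
248 .....oooooooooooooooo...
249 .....oooooooooooooooo...
250 .....oooooooooooooooo...
251 ....oooo#######ooooo....
252 ...oooo#########oooo....
253 ..ooooo##########ooo....
254 .oooooo##########ooooo..
255 .oooooo##########ooooo..
256 .ooooo###########ooooo..
257 .ooooo###########ooooo..
258 .ooooo###########ooooo..
259 .ooooo###########ooooo..
260 ..oooo##########oooooo..
261 ......##########oooooo..
262 ......##########oooooo..
263 ......o#########........
264 .......########.........
265 .......o######o.........
266 .......ooooooo..........
267 .......ooooooo..........
268 ......oooooooo..........
269 ......oooooooo..........
270 ......oooooooo..........
271 ......oooooooo..........
scene now
244 .....oo.RRRRRRRRRRR.oo..
245 .....oo.RRRRRRRRRRRoo...
246 .....oo.RRRRRRRRRRRoo...
247 .....oo.RRRRRRRRRRRoo...
248 .....oo.RRRRRRRRRRRoo...
249 .....ooo..RRRRRRRRRoo...

[... 2052 characters left out ...]

310 ........###RRR######..........
311 ooo.....############..........
312 ooo.....############..........
313 ooo.....############..........
314 oo......############..........
315 ........############..........
316 ........############oooo......
317 ........#############oooo.....
318 .........###########ooooo.....
319 .........###########oooooo...o
320 .........o#########ooooooooooo
321 ........ooo#######oooooooooooo
322 ........oooooooooooooooooooooo
323 ........ooooooooooooooooooo...
324 ........ooooooooooooooooo.....
325 .........ooooooooooooo........
326 .........oooooooooo...........
327 .........oooooooo.............
328 ..........oooo................
329 ..............................
```

Neither camera shows any red beyond the knob's top edge, and there is no contact force. The fingers therefore went over the knob: the visible tips are about 20 mm higher than assumed. I'll back off along the same path, go lower and look.

Emit:
{"name": "servo_tool", "arguments": {"plan": [[1,[-10,-2,2],0],[1,[-20,-5,2],0],[1,[-30,-7,0],0],[1,[-38,-9,-6],0],[1,[-38,-9,-12],0],[1,[-38,-9,-18],0],[1,[-38,-9,-18],0],[1,[-38,-9,-18],0]]}}

```text
t: 5.62
ee_pos: [406.1, -407.9, 38.6]
orientation: [-1.938, -2.471, -0.0]
ft_force: [0.7, -0.7, 0.6]
width: 0.4
grasp_force: 0.0
```

```bash
python3 - <<'E'
from h import *
D=cam('side'); S=cam('scene'); o=ctrl.get_obs(); e=o['ee_pos']; print(e,o['ft_force'])
a=ctrl.get_image('side')[250:350,190:285];b=ctrl.get_image('scene')[200:300,280:375]
for z in (-14,-5,6): print(z,(proj(D,e+[0,0,z])[0]-[190,250])*4, (proj(S,e+[0,0,z])[0]-[280,200])*4+[380,0])
cv2.imwrite('pics/c5.png',np.hstack([cv2.resize(x,None,fx=4,fy=4,interpolation=2) for x in (a,b)]))
E
```

```text
[ 406.09365671 -407.92028708   38.64759766] [ 0.71300701 -0.71383981  0.63383012]
-14 [ 69.8020904 326.8892191] [567.55572215 329.29416802]
-5 [ 68.80255606 313.79866079] [569.30829485 313.44828011]
6 [ 67.56518982 297.53231361] [571.46771144 293.82314582]
```

View pics/c5.png

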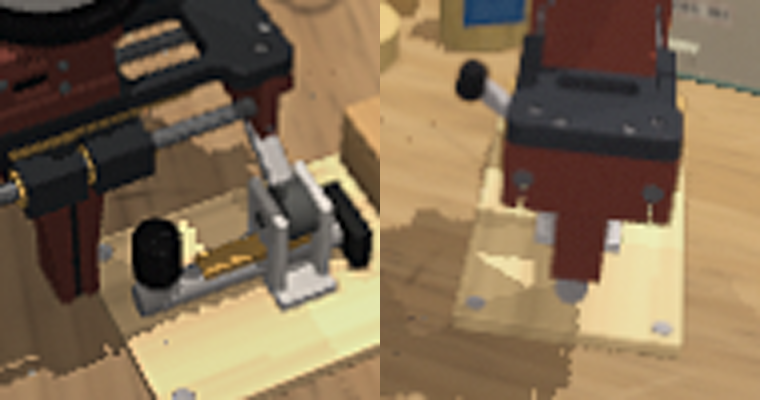

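The tips sit about 8 mm above the reported TCP height, at side (77,297) and scene (577,280) in this crop. They now overlap the knob's height. Pushing.

Emit:
{"name": "servo_tool", "arguments": {"plan": [[1,[5,1,0],0],[1,[9,2,0],0],[1,[13,3,0],0],[1,[16,4,0],0],[1,[19,5,0],0],[1,[22,5,0],0],[1,[25,6,0],0],[1,[27,7,0],0],[1,[27,7,0],0]]}}

```text
t: 6.47
ee_pos: [433.7, -401.3, 39.4]
orientation: [1.938, 2.472, -0.0]
ft_force: [0.1, 0.3, 0.4]
width: 0.3
grasp_force: 0.0
```

```bash
cat >> h.py <<'E'
def dark(im,r0,r1,c0,c1):
    m=(im[r0:r1,c0:c1].max(2)<45).astype(np.uint8); n,l,s,c=cv2.connectedComponentsWithStats(m)
    for i in range(1,n):
        if s[i,4]>15: print('dark',s[i],(c[i]+[c0,r0]).round(1))
E
python3 - <<'E'
from h import *
for n in ('side0',): dark(cv2.imread(f'pics/{n}.png'),290,330,215,300)
im=ctrl.get_image('side'); cv2.imwrite('pics/last.png',im); dark(im,290,330,215,300)
o=ctrl.get_obs();print(o['ee_pos'],o['ft_force'])
E
```

```text
dark [ 56   6  12  21 114] [277.4 306.6]
dark [  8  15  12  17 179] [228.6 313.1]
dark [  0   0  20  29 177] [221.2 299. ]
dark [42  5  9  9 19] [260.2 298.2]
dark [ 59   4  13  22 131] [280.3 304.5]
dark [ 13  13  12  18 152] [233.6 311.8]
[ 433.53604631 -401.20106259   39.38369048] [ 0.21601474 -0.80985155  0.52073248]
```

Emit:
{"name": "servo_tool", "arguments": {"plan": [[1,[3,1,0],0],[1,[6,1,0],0],[1,[9,2,0],0],[1,[11,3,0],0],[1,[11,3,0],0]]}}

```text
t: 6.93
ee_pos: [444.8, -398.2, 39.4]
orientation: [1.938, 2.472, 0.0]
ft_force: [-1.2, 0.2, 0.3]
width: 0.9
grasp_force: 0.1
```

```bash
cat >> h.py <<'E'
p=(532.25,-378.2,.2367)
def W(m): c,q=np.cos(p[2]),np.sin(p[2]); return np.array([p[0]+c*m[0]-q*m[1],p[1]+q*m[0]+c*m[1],m[2]])
E
python3 - <<'E'
from h import *
im=ctrl.get_image('side'); cv2.imwrite('pics/last.png',im); dark(im,290,330,215,300)
o=ctrl.get_obs();print(o['ee_pos'],o['ft_force'])
D=cam('side')
for r in (0,10,20,30,40): print(r,proj(D,W((-92+r,0,53)))[0].round(1),proj(D,W((2+r,0,26)))[0].round(1))
E
```

```text
dark [  5   0  16  25 140] [226.3 299.2]
dark [ 64   2  13  22 134] [285.8 302.4]
dark [ 19  11  11  18 152] [239.6 309.6]
[ 444.70119447 -398.10983902   39.38686346] [-0.11115368 -0.29024655 -0.35807672]
0 [226.9 314. ] [273.9 306. ]
10 [232.2 312. ] [278.6 304.1]
20 [237.4 310.1] [283.3 302.3]
30 [242.5 308.1] [288.  300.4]
40 [247.6 306.2] [292.6 298.6]
```

Emit:
{"name": "servo_tool", "arguments": {"plan": [[1,[2,0,0],0],[1,[3,1,0],0],[1,[4,1,0],0],[1,[5,1,0],0],[1,[5,1,0],0]]}}

```text
t: 7.4
ee_pos: [449.1, -397.0, 39.3]
orientation: [-1.939, -2.471, -0.0]
ft_force: [-1.4, 0.3, 0.6]
width: 0.9
grasp_force: 0.9
```

Emit:
{"name": "servo_tool", "arguments": {"plan": [[1,[1,0,0],0],[1,[2,0,0],0],[1,[2,0,0],0]]}}

```text
t: 7.65
ee_pos: [450.3, -396.8, 39.2]
orientation: [-1.937, -2.47, 0.001]
ft_force: [-5.0, -1.0, 3.8]
width: 0.6
grasp_force: 2.8
```

```bash
python3 - <<'E'
from h import *
im=ctrl.get_image('side'); dark(im,290,330,215,300)
o=ctrl.get_obs();print(o['ee_pos'],o['ft_force'])
cv2.imwrite('pics/c6.png',cv2.resize(im[250:350,200:345],None,fx=5,fy=5,interpolation=2))
E
```

```text
dark [  8   0  14  24 120] [229.4 299.3]
dark [ 67   1  13  21 130] [288.4 301.3]
dark [ 22  10  11  18 151] [242.5 308.8]
[ 450.29776403 -396.81108784   39.25007217] [-6.26906922  0.16175303  3.70354877]
```

View pics/c6.png

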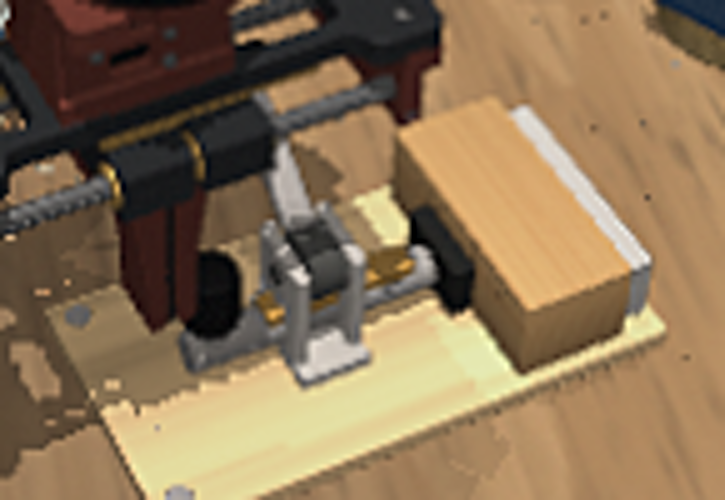

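The crop shows the pad on the block at (440,260) and the block against the fence. The push force is about 6 N and the knob is at u=242.5, which corresponds to a rod joint of about 30 mm. I'll hold briefly, back off, rise and move over to the lever grip.

Emit:
{"name": "servo_tool", "arguments": {"plan": [[1,[0,0,0],0],[1,[0,0,0],0],[1,[0,0,0],0],[1,[-6,-1,0],0],[1,[-12,-3,0],0],[1,[-12,-3,35],0],[1,[-12,-3,75],0],[0.5,[-12,-3,111],0],[0.5,[10,25,111],0],[0.5,[30,50,111],0]]}}

```text
t: 8.53
ee_pos: [482.7, -349.0, 153.6]
orientation: [1.939, 2.463, 0.001]
ft_force: [-0.4, -0.9, -0.7]
width: 17.1
grasp_force: 0.0
```

Emit:
{"name": "servo_tool", "arguments": {"plan": [[0.5,[16,23,0],0],[0.5,[16,23,0],0],[0.5,[16,23,0],0],[0.5,[16,23,0],0]]}}

```text
t: 8.87
ee_pos: [496.9, -324.5, 150.3]
orientation: [1.938, 2.472, -0.0]
ft_force: [-0.4, -0.7, -0.5]
width: 42.4
grasp_force: 0.0
```

```bash
python3 - <<'E'
from h import *
o=ctrl.get_obs();print(o['ee_pos'],o['width'],o['ft_force'])
im=ctrl.get_image('side'); dark(im,290,330,215,300)
S,D=cam('scene'),cam('side'); b=ctrl.get_image('scene')
e=o['ee_pos']
a=im[200:350,190:340]; b=b[160:310,265:365]
for z in (7,): print((proj(D,e+[0,0,z])[0]-[190,200])*3,(proj(S,e+[0,0,z])[0]-[265,160])*3+[450,0])
cv2.imwrite('pics/c7.png',np.hstack([cv2.resize(x,None,fx=3,fy=3,interpolation=2) for x in (a,b)]))
E
```

```text
[ 496.93148309 -324.54944076  150.31845545] 42.42542642929642 [-0.44949816 -0.74911068 -0.4720977 ]
dark [ 67   1  13  21 130] [288.4 301.3]
dark [ 21  10  12  18 175] [241.5 308.9]
[174.2049867  108.00151572] [570.59400266  92.43954303]
```

View pics/c7.png

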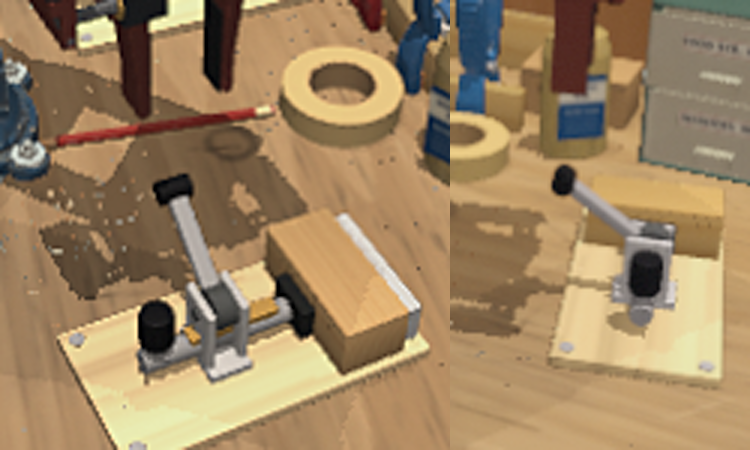

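The block is snug with the rod standing free, the lever is still open, and the fingers straddle the grip from above: tips at (180,103) side and (572,90) scene. I'll go down and pinch the grip.

Emit:
{"name": "servo_tool", "arguments": {"plan": [[0.5,[0,0,-35],0],[0.5,[0,0,-60],0],[0.5,[0,1,-77],0],[0.5,[0,1,-77],0],[0.9,[0,1,-77],0],[0.9,[0,1,-77],0],[0.9,[0,1,-77],0],[0.9,[0,1,-77],0],[0.9,[0,1,-77],0]]}}

```text
t: 9.72
ee_pos: [495.7, -324.5, 74.6]
orientation: [-1.938, -2.472, 0.004]
ft_force: [-8.9, -6.1, 3.5]
width: 22.0
grasp_force: 30.0
```

Emit:
{"name": "servo_tool", "arguments": {"plan": [[0.9,[0,-6,7],0],[0.9,[2,-13,14],0],[0.9,[3.5,-20,20],0],[0.9,[5.5,-29,25],0],[0.9,[7.5,-37,28],0],[0.9,[10,-47,31],0],[0.9,[12,-56,32],0],[0.9,[12,-56,32],0]]}}

```text
t: 10.38
ee_pos: [508.6, -381.4, 106.7]
orientation: [-1.939, -2.471, 0.002]
ft_force: [-8.9, 0.6, 5.7]
width: 21.8
grasp_force: 30.0
```

Emit:
{"name": "servo_tool", "arguments": {"plan": [[0.9,[2,-10,0],0],[0.9,[4,-19,-1.5],0],[0.9,[6,-29,-4.5],0],[0.9,[8,-37,-8],0],[0.9,[10,-46,-13.5],0],[0.9,[12,-53,-19],0],[0.9,[13.5,-60,-27],0],[0.9,[14.5,-65,-34],0],[0.9,[16,-70,-43],0],[0.9,[16,-70,-43],0]]}}

```text
t: 11.22
ee_pos: [525.2, -454.6, 63.9]
orientation: [1.936, 2.467, -0.006]
ft_force: [-9.9, -11.4, 5.0]
width: 21.7
grasp_force: 30.0
```

Emit:
{"name": "servo_tool", "arguments": {"plan": [[0.9,[0,-2,-6],0],[0.9,[0,-4,-12],0],[0.9,[1,-5,-19],0],[0.9,[1,-5,-21],0],[0.9,[1,-5,-21],0]]}}

```text
t: 11.63
ee_pos: [526.3, -459.7, 43.5]
orientation: [1.935, 2.467, -0.007]
ft_force: [-9.8, -11.9, 3.9]
width: 21.8
grasp_force: 30.0
```

```bash
python3 - <<'E'
from h import *
o=ctrl.get_obs();print(o['ee_pos'],o['width'],o['ft_force'])
dx=o['ee_pos'][:2]-np.array(p[:2]);print('h',dx@[.972,.2345],dx@[-.2345,.972])
E
```

```text
[ 526.31833776 -459.67832618   43.53566527] 21.815861946755636 [ -9.82998525 -11.8732783    3.93255935]
h -24.872243188641068 -77.80595825486546
```

Emit:
{"name": "servo_tool", "arguments": {"plan": [[0.9,[0,1,-2],0],[0.9,[0,2,-4],0],[0.9,[0,2,-4],0],[0.9,[0,2,-4],0]]}}

```text
t: 11.97
ee_pos: [526.3, -459.1, 40.5]
orientation: [1.934, 2.465, -0.009]
ft_force: [-10.8, -17.2, 5.8]
width: 21.7
grasp_force: 30.1
```

Emit:
{"name": "servo_tool", "arguments": {"plan": [[0.5,[0,0,0],0],[0.5,[0,0,0],0],[0.5,[0,0,0],0],[0.5,[0,0,35],0],[0.5,[0,0,70],0],[0.5,[0,0,110],0],[0.5,[-30,0,140],0],[0.5,[-70,0,160],0],[0.5,[-110,10,160],0],[0.5,[-140,30,160],0]]}}

```text
t: 12.8
ee_pos: [385.9, -424.0, 199.8]
orientation: [1.936, 2.467, -0.002]
ft_force: [-0.4, -0.4, -0.1]
width: 43.4
grasp_force: 0.0
```

Emit:
{"name": "servo_tool", "arguments": {"plan": [[0.5,[-20,30,20],0],[0.5,[-20,60,40],0],[0.5,[-20,90,60],0],[0.5,[-20,120,60],0],[0.5,[-20,120,60],0]]}}

```text
t: 13.22
ee_pos: [366.5, -298.6, 259.0]
orientation: [1.935, 2.473, 0.002]
ft_force: [-0.5, 0.5, -0.1]
width: 43.7
grasp_force: 0.0
```

```bash
python3 - <<'E'
from h import *
o=ctrl.get_obs();print(o['t'],o['ee_pos'],o['width'],o['ft_force'])
im=ctrl.get_image('side'); dark(im,250,360,200,340)
s=ctrl.get_image('scene'); print('scene'); dark(s,205,295,290,375)
S,D=cam('scene'),cam('side')
for deg in (120,140,150,160,165,170):
    a=np.radians(deg); w=W((-22,75*np.cos(a),51+75*np.sin(a))); print(deg,proj(D,w)[0].round(1),proj(S,w)[0].round(1))
print('knob30',proj(D,W((-62,0,53)))[0],'pad30',proj(D,W((32,0,26)))[0])
E
```

```text
13.2167 [ 366.51666674 -298.63174865  259.02525943] 43.71093199084678 [-0.47378237  0.46657548 -0.13151231]
dark [ 82  41  13  21 129] [288.3 301.3]
dark [ 36  50  12  18 173] [241.5 308.9]
dark [ 76  69  14  12 113] [282.2 324.3]
scene
dark [75 29  7  9 55] [368.2 238.1]
dark [ 35  39  11  15 133] [329.8 251.2]
120 [274.5 290. ] [353.2 214.6]
140 [280.  305.1] [362.4 223.1]
150 [282.  312.5] [365.5 228.3]
160 [283.2 319.6] [367.6 233.7]
165 [283.6 322.8] [368.1 236.5]
170 [283.8 325.9] [368.4 239.3]
knob30 [242.52923268 308.12106552] pad30 [287.96049266 300.43099277]
```

By camera the lever stands at about 167–170° from level (joint about 2.3 rad). The pad and knob have not moved, and the arm is clear of everything. Handing in.

```bash
python3 -c "
from workcell import ctrl
print(ctrl.close_job())"
```

```text
the job is handed in; nothing more can be done
None
```

I pushed the rod until the block was snug against the fence (joint about 30 mm), flipped the lever to its closed end (about 2.3 rad by camera) and handed the job in at about 13 s; no verdict was returned.

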